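Clamp a turned sleeve in the bench fixture with its latched tailstock

ROBOT

A 7-joint arm with a two-finger parallel gripper is mounted at the origin on the work surface. World frame = base frame: x ahead of the robot, y to its left, z up, the work surface at z = 0. Lengths are in mm, angles in rad, forces in N, time in s.
With the tool pointing down it reaches from about 400 to 850 mm from the base axis. Payload 4.5 kg.
Tool frame: the origin (TCP) lies between the finger pads, 19 mm behind the fingertips; this is the grasp point; z points along the fingers, y is the line along which they close (so a half turn about z gives the same grasp; the last joint's range is limited). The gripper opens to 85 mm and grips with 20 to 120 N. Pads are 22 mm wide; open, the fingers measure 114 mm over their backs; the gripper's body (76 mm by 85 mm) begins 54 mm behind the grasp point. The pads swing forward as they close: fully open they stand 13 mm farther back than shut.
Start: joints at [-1.099, 0.689, -0.195, 1.565, 0.157, 0.902, -0.215], TCP at [264.952, 566.086, 250.017] pointing down, gripper open.
Joint ranges: [-3.01, 3.01], [-0.46, 2.08], [-1.47, 1.51], [0.13, 2.56], [-1, 4.14], [0.04, 2.09], [-2.66, 2.66]. Speed limits (rad/s): [2.57, 2.57, 3.14, 3.14, 3.14, 3.14, 3.14].

INTERFACE

Orientations are given as a 3x3 rotation matrix whose columns are the frame's x, y, z axes.
In Python, from bench import status, grab_frame, ticket gives the robot as it stands.
- The arm moves only by the tool carry_out, never from a script. Its argument "motion" is a list that holds one entry, the list of rows, each a list of 7 numbers: the shift along the world's x, y, z in units of 25 mm (1.0 is 25 mm), then the turn, a rotation vector about the world's x, y, z in units of 6 degrees (1.0 is 6 degrees), then the finger opening in mm, from 0 to 85.4. A call has 1 to 10 rows; each row is the pose to reach, as a shift and turn from the pose commanded when the call began; what a row does not reach only later rows make up. A row lasts 1/12 s, in which the tool goes at most 41.7 mm and 7.16 degrees, less where a joint would pass 70% of its speed; a pose out of reach is approached as far as the arm can. A call with a gripper value outside its range is refused whole. The fingers move at their own pace and stop on an object; "squeeze" is the grip in N (left out, the last holds). Time passes only in rows, so rows that repeat a pose let the fingers close. It gives the time, the measured TCP pose, the force, the opening and the grip force at its end, in the units of the state.
- status.read_state(): the state, without advancing time (a new reading comes with each control period).
- grab_frame(name): name is "side" or "top" or "wrist"; returns a dict with "image" (384x512x3 uint8, red, green, blue), "mtx" (3x3 intrinsics, pixels), "pose" (4x4, takes a point from camera to world coordinates); the wrist camera has in their place "hand_eye" (4x4, takes a point from camera to tool coordinates, whose origin is the TCP and whose axes are the flange's). Camera axes: x right, y down, z forward; pixel columns grow to the right and rows downward; lengths in mm; the calibration is good to about 2 mm. The wrist camera is an equidistant fisheye: a pixel r from the principal point sees the ray r / f radians off the axis. A picture is of the moment at which its call begins: read the wrist's pose just before it. There is no depth.
- ticket.job_done(): hands the job in; it is judged then, once.
The state is a dict: "time_s": time; "joint_pos": joint angles; "joint_vel": joint speeds; "joint_torque": joint torques, N m; "tcp_pos": TCP position; "tcp_rot": TCP orientation; "force": force on the tool from outside, world axes, zero at the start; "moment": the same for the moment, N m; "gripper_width": finger opening in mm; "grip_force": force on a finger pad.
Only numpy, scipy, OpenCV 4.12 (cv2) and the standard library are available. Lean on these libraries where they do the work, as an engineer would, in place of code of your own. Each camera call takes 0.05 s, during which the arm holds its last target. There are 200 camera calls.

TASK

Clamp the long thin-walled sleeve for deburring: lay it gently in the fixture's two V-rests, then squeeze the tailstock's release lever, hold it squeezed and slide the tailstock up until its spring plunger has pushed the sleeve home against the anvil and presses on it with about 16 N, and let go so that the pawl drops fully into a notch and the sleeve stays held. Once latched the plunger should press with 5 to 20 N, and never with more than 24 N at any time, or the thin wall goes out of round; leave the other parts and tools on the bench where they are.

Things in the scene. Friction and masses are not known exactly. Their poses are not given: they have to be found in the camera images.
- sleeve: The work: the longest loose sleeve, a bright steel tube 130 mm long, 38 mm outside, 30 mm bore, about 0.4 kg, lying on the bench; it rolls if nudged. Origin at its middle on its axis; its x axis is the tube's axis (either end may lead). Grip it across its middle.
- fixture: Green bench fixture, bolted down, base 450 x 130 x 16 mm. Origin on the bench; x runs level along the ways to the anvil, y across, z up (other fixture points use these axes). Notched rack at y = -57 to -69 mm, x = -210 to 0 mm, tooth crests at z = 51.5 mm, notches 6 mm apart. The oiled rests drag on the sleeve with 1 to 3 N.
- rest_mid (a point): Where the sleeve's middle belongs when laid: midway between the two V-rests, at their axis height (fixture x = 80, y = 0, z = 64 mm). Rests are 12 mm wide, centred 32 mm to either side along x, arms out to y = +-30 mm; between them 52 mm is open down to the base for the fingers. Laid here, the sleeve clears anvil and plunger by 7 mm or more.
- bracket (a point): Point on the clamping axis in the near face of the anvil's bracket (fixture x = 188, z = 64 mm; bracket 92 mm high). Its screw carries the anvil, a flat 30 mm steel face towards the sleeve. The screw is set differently each time: the face stands 12 to 36 mm out from this point, is not measured, and is found by feel.
- tailstock: Grey tailstock sliding along fixture x (125 mm of travel, 1 N of drag plus 20 N per m/s), held by the lever's pawl in the rack. Origin on the bench plane, on the ways' centre line below the middle of its grip; axes as the fixture's. Housing 34 mm wide, 86 mm high. When it is let go the plunger drives it back by up to 6 mm until the pawl drops, so the press falls by up to 9 N.
- plunger_seat (a point): Fixed point of the tailstock, 75 mm ahead of its origin on the clamping axis (z = 64 mm), where the spring plunger's flat 30 mm face stands when free. The plunger gives way by up to 14 mm: 4 N at first touch, then 1.5 N more per mm, plus 0.2 N per mm/s while it moves (grease-damped, so push slowly at the last and read the force at rest); rigid at the end of its stroke.
- grip (a point): Middle of the tailstock's grip, above its origin at z = 120 mm: put the TCP here from above, fingers closing along y, to squeeze. Fixed lug: 30 mm long in x, outer face at y = +18 mm, top at z = 132 mm. The lever's paddle, equal in length and height, stands out to y = -33 mm at rest and -19 mm squeezed, so the fingers meet the lug only as the lever is fully in (37 mm over both).
- release_lever (a joint): Angle of the release lever (rad): 0 at rest with the pawl fully down in a notch, 0.22 fully squeezed; the pawl is clear of the teeth above 0.20. A bell crank hinged at y = -23 mm, z = 60 mm: pushing its paddle towards the lug lifts the pawl; the spring needs 6 to 9 N at the paddle. With the pawl on top of a tooth it reads about 0.19.
- lever_pad (a point): Point on the outer face of the lever's paddle, 60 mm above its hinge.
- short_sleeve: Bystander: short steel sleeve lying on the bench, 38 mm outside, 60 mm long. Origin at its middle on its axis.
- flanged_bush: Bystander: steel bush standing on its flange, 60 mm wide at the foot, 52 mm high. Origin at its foot.
- plug_gauge: Bystander: steel plug gauge standing on its end behind the fixture, 29 mm wide, 115 mm high. Origin at its foot.
- wrench: Bystander: wrench 170 mm long lying on the bench in front of the fixture. Origin under its middle, x along it.
- scraper: Bystander: deburring scraper, 190 mm long, lying on the bench. Origin under its middle, x along it.
- brush: Bystander: bench brush, 180 mm long, lying on the bench. Origin under its middle, x along it.
- canister: Bystander: dark steel canister with a lid, 104 mm wide, 118 mm high. Origin at its foot.
Mind the look-alikes: they are no part of the job. What is shaped like the sleeve but green or red is not meant.

How it is judged:
By the outcome, as a careful person would: the job done as asked, in the order asked, and still so for the second after the job is handed in, with the robot touching nothing.
It also fails if it takes over 59 s, if anything falls off the work surface, if the arm or the gripper's body presses on something with over 40 N, if the wrist force passes 120 N, or if a joint passes its speed limit or range.

## Working session

There is one attempt and no reset: what is moved stays moved. The work goes in short steps, Python scripts to look and compute and a tool call to move; the robot and the scene stay as the last step left them, time stands still between calls to the robot, and variables do not carry over. Pictures are saved under pics/ and viewed, at most 10 in all, crops included, and the job is handed in when it is done.

Besides the shell and the picture viewer there is one more tool, called after "Request:" by a JSON object that holds its "fn" and its "kwargs". carry_out: Moves the arm, as the interface text tells. Its arguments: {"type":"object","properties":{"motion":{"type":"array"},"squeeze":{"type":"number"}},"required":["motion"]}

```bash
ls; mkdir -p pics; python3 - <<'E'
from bench import status, grab_frame
import cv2,numpy as np,pickle
s=status.read_state();print({k:np.round(v,3).tolist() for k,v in s.items()})
for n in("side","top","wrist"):
    s=status.read_state();f=grab_frame(n);pickle.dump((s,f),open(f'f_{n}.pkl','wb'))
    cv2.imwrite(f'pics/{n}.png',cv2.cvtColor(f["image"],cv2.COLOR_RGB2BGR))
    print(n,np.round(f["mtx"],2).tolist(),np.round(f.get("pose",f.get("hand_eye")),3).tolist())
a=[cv2.resize(cv2.imread(f'pics/{n}.png'),None,fx=1.5,fy=1.5) for n in("top","side")]
cv2.imwrite('pics/top15.png',a[0]);cv2.imwrite('pics/side15.png',a[1])
E
```

```text
pics
{'time_s': 0.0, 'joint_pos': [-1.099, 0.69, -0.195, 1.566, 0.157, 0.903, -0.215], 'joint_vel': [0.001, 0.0, 0.001, -0.0, 0.0, 0.0, -0.001], 'joint_torque': [0.0, -53.962, -1.267, -15.854, 0.009, 0.01, -0.0], 'tcp_pos': [264.733, 565.478, 249.182], 'tcp_rot': [[-0.906, 0.424, -0.001], [0.424, 0.906, -0.002], [-0.0, -0.002, -1.0]], 'force': [0.068, 0.412, 0.222], 'moment': [0.028, -0.022, 0.018], 'grip_force': 0.0, 'gripper_width': 85.38}
side [[436.9, 0.0, 253.88], [0.0, 436.9, 190.91], [0.0, 0.0, 1.0]] [[0.941, -0.219, 0.257, 183.118], [-0.337, -0.643, 0.688, -794.495], [0.015, -0.734, -0.679, 951.64], [0.0, 0.0, 0.0, 1.0]]
top [[414.55, 0.0, 261.41], [0.0, 414.55, 190.53], [0.0, 0.0, 1.0]] [[0.026, -0.987, 0.157, 317.379], [-1.0, -0.024, 0.009, 54.662], [-0.005, -0.157, -0.988, 1303.35], [0.0, 0.0, 0.0, 1.0]]
wrist [[297.32, 0.0, 253.32], [0.0, 297.32, 190.13], [0.0, 0.0, 1.0]] [[0.0, -0.963, -0.269, 67.54], [1.0, -0.0, 0.001, -1.408], [-0.001, -0.269, 0.963, -123.262], [0.0, 0.0, 0.0, 1.0]]
```

View pics/top15.png

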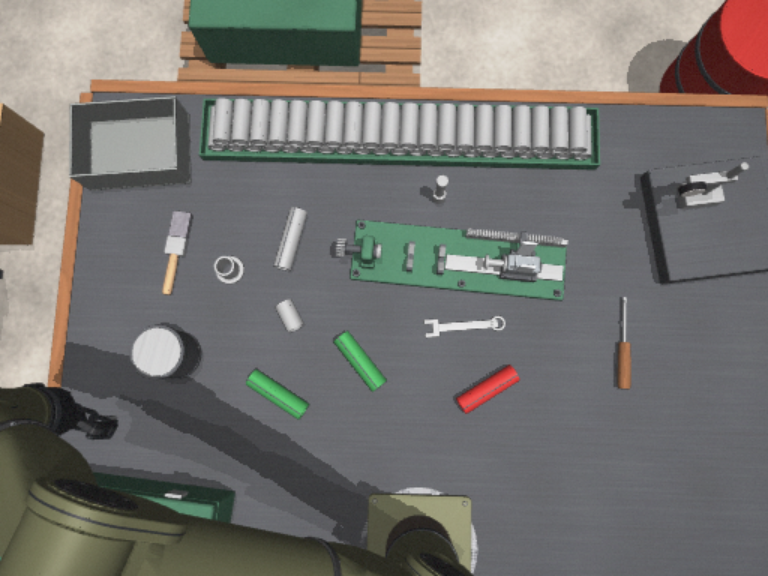

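View pics/side15.png

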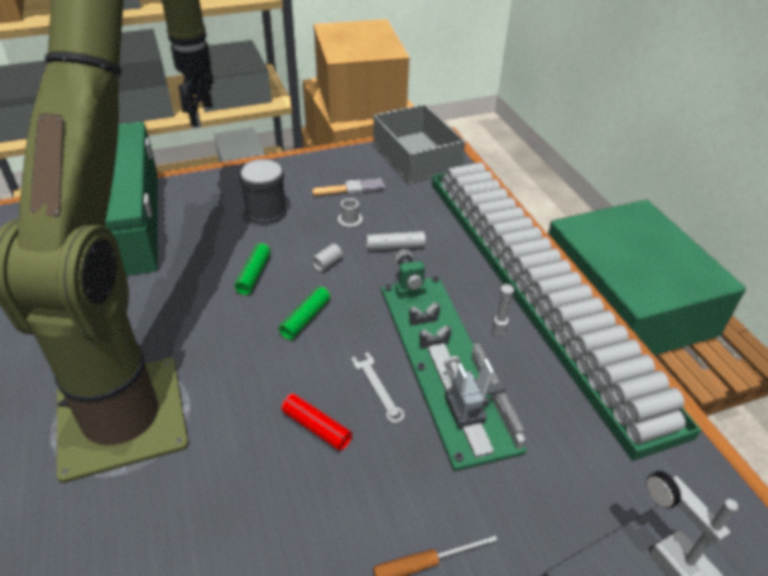

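Top view (1.5x pixels): the bright tubes are the long one at (291,239), the short one at (289,315), and the racked ones along y≈125. The green and red tubes are decoys. The tube at (291,239) fits because it is the longest loose steel one. The fixture is at (350–566, 220–298), with its anvil end to the left and the tailstock grip near (520,262). I'll check this in a crop and measure.

```bash
cat > h.py <<'E'
import numpy as np,cv2,pickle
def ray(f,uv,s=None):
    K=f["mtx"];x=(uv[0]-K[0,2])/K[0,0];y=(uv[1]-K[1,2])/K[1,1]
    if "pose" in f: T=np.array(f["pose"]);d=np.array([x,y,1.])
    else:
        r=np.hypot(x,y);k=np.sin(r)/max(r,1e-9);d=np.array([x*k,y*k,np.cos(r)])
        W=np.eye(4);W[:3,:3]=s["tcp_rot"];W[:3,3]=s["tcp_pos"];T=W@np.array(f["hand_eye"])
    return T[:3,3],T[:3,:3]@d
def onz(f,uv,z,s=None):
    o,d=ray(f,uv,s);return o+d*(z-o[2])/d[2]
def load(n): return pickle.load(open(f'f_{n}.pkl','rb'))
E
python3 - <<'E'
from h import *
s,f=load('top');im=f["image"]
hsv=cv2.cvtColor(im,cv2.COLOR_RGB2HSV)
m=((hsv[...,1]<50)&(hsv[...,2]>120)).astype(np.uint8)
w=np.zeros_like(m);w[130:190,175:212]=1
c=max(cv2.findContours(m*w,0,2)[0],key=cv2.contourArea)
b=cv2.boxPoints(cv2.minAreaRect(c));print("sleeve box",b.tolist())
P=np.array([onz(f,p,19) for p in b]);print(P.round(1).tolist(),P.mean(0))
g=((hsv[...,0]>55)&(hsv[...,0]<85)&(hsv[...,1]>100)).astype(np.uint8);w[:]=0;w[140:205,220:385]=1
c=max(cv2.findContours(g*w,0,2)[0],key=cv2.contourArea);b=cv2.boxPoints(cv2.minAreaRect(c))
print("fix",b.tolist());P=np.array([onz(f,p,16) for p in b]);print(P.round(1).tolist(),P.mean(0))
a=cv2.resize(im[130:215,175:390],None,fx=3.7,fy=3.7,interpolation=cv2.INTER_CUBIC)
cv2.imwrite('pics/crop.png',a[...,::-1])
E
```

```text
sleeve box [[181.32077026367188, 177.37734985351562], [192.98114013671875, 136.5660400390625], [204.47171020507812, 139.84906005859375], [192.81134033203125, 180.66036987304688]]
[[556.7, 319.9, 19.0], [690.6, 289.9, 19.0], [680.7, 252.5, 19.0], [547.1, 283.0, 19.0]] [618.76935502 286.34195723  19.        ]Traceback (most recent call last):
  File "<stdin>", line 10, in <module>
ValueError: max() iterable argument is empty
```

```bash
python3 - <<'E'
from h import *
s,f=load('top');im=f["image"]
hsv=cv2.cvtColor(im,cv2.COLOR_RGB2HSV)
print(im[187,260],hsv[187,260],hsv[155,290])
g=((hsv[...,0]>55)&(hsv[...,0]<85)&(hsv[...,1]>80)).astype(np.uint8);w=np.zeros_like(g);w[140:205,220:385]=1
c=max(cv2.findContours(g*w,0,2)[0],key=cv2.contourArea);b=cv2.boxPoints(cv2.minAreaRect(c))
print("fix",b.tolist());P=np.array([onz(f,p,16) for p in b]);print(P.round(1).tolist(),P.mean(0))
a=cv2.resize(im[130:215,175:390],None,fx=3.7,fy=3.7,interpolation=cv2.INTER_CUBIC)
cv2.imwrite('pics/crop.png',a[...,::-1])
E
```

```text
[ 96 144 116] [ 73  85 144] [ 74  92 147]
fix [[233.23760986328125, 185.62376403808594], [237.1881103515625, 146.1188201904297], [378.4752197265625, 160.24754333496094], [374.52471923828125, 199.7524871826172]]
[[534.9, 155.3, 16.0], [663.3, 147.3, 16.0], [628.0, -303.1, 16.0], [501.0, -288.4, 16.0]] [581.80862335 -72.23863544  16.        ]
```

View pics/crop.png

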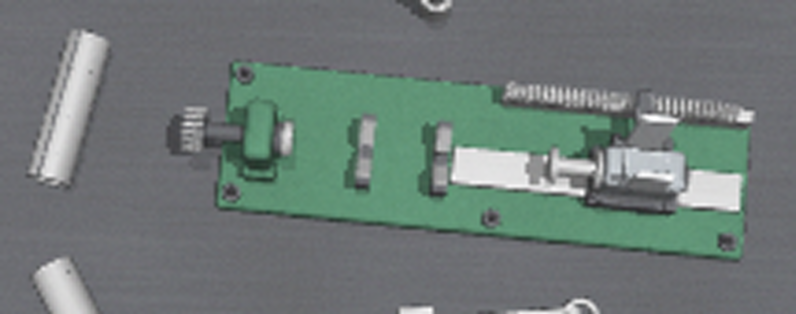

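The crop confirms it: the sleeve is the long loose tube at left, and the fixture's anvil is at left with the rack on the far side. So fixture x points to world +y. Next I'll move above the sleeve.

Request:
{"fn": "carry_out", "kwargs": {"motion": [[[14.15,-11.2,-2,0,0,2.08,85],[14.15,-11.2,-2,0,0,2.08,85],[14.15,-11.2,-2,0,0,2.08,85],[14.15,-11.2,-2,0,0,2.08,85],[14.15,-11.2,-2,0,0,2.08,85],[14.15,-11.2,-2,0,0,2.08,85],[14.15,-11.2,-2,0,0,2.08,85],[14.15,-11.2,-2,0,0,2.08,85],[14.15,-11.2,-2,0,0,2.08,85],[14.15,-11.2,-2,0,0,2.08,85]]]}}

```text
time_s: 0.98
tcp_pos: [590.9, 307.3, 203.6]
tcp_rot: [[-0.976, 0.218, -0.001], [0.218, 0.976, -0.0], [0.0, -0.0, -1.0]]
force: [-0.3, 1.1, 0.3]
gripper_width: 85.4
grip_force: 0.0
```

Request:
{"fn": "carry_out", "kwargs": {"motion": [[[1,-0.8,-0.5,0,0,0,85],[1,-0.8,-1.2,0,0,0,85],[1,-0.8,-1.2,0,0,0,85],[1,-0.8,-1.2,0,0,0,85]]]}}

```text
time_s: 1.32
tcp_pos: [613.6, 288.9, 172.9]
tcp_rot: [[-0.976, 0.218, -0.003], [0.218, 0.976, -0.001], [0.003, -0.001, -1.0]]
force: [-0.1, 0.3, -0.2]
gripper_width: 85.0
grip_force: 0.0
```

```bash
cat > snap.py <<'E'
from bench import status, grab_frame
from h import *
def snap(n,tag):
    s=status.read_state();f=grab_frame(n);pickle.dump((s,f),open(f'f_{tag}.pkl','wb'))
    cv2.imwrite(f'pics/{tag}.png',f["image"][...,::-1]);return s,f
E
python3 - <<'E'
from snap import *
s,f=snap("wrist","w1");print(s["tcp_pos"],s["time_s"])
E
```

```text
[613.58422011 288.87656192 172.88858788] 1.3167
```

View pics/w1.png

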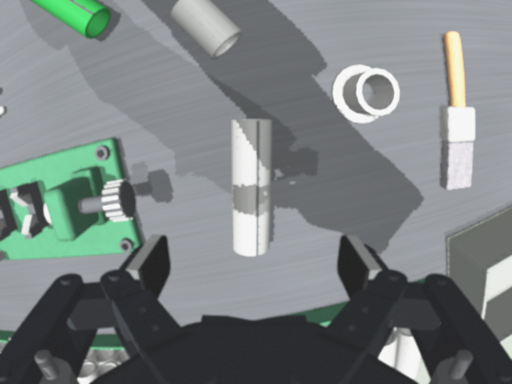

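The wrist view shows the sleeve between the fingers, with its ends at rows 119 and 255 and its sides at columns 232–271.

```bash
python3 - <<'E'
from h import *
s,f=load('w1')
for uv in[(232,120),(271,120),(233,252),(268,252)]: print(onz(f,uv,19,s).round(1))
A=(onz(f,(232,120),19,s)+onz(f,(271,120),19,s))/2;B=(onz(f,(233,253),19,s)+onz(f,(268,253),19,s))/2
m=(A+B)/2;d=B-A;print(m,np.linalg.norm(d),np.degrees(np.arctan2(d[1],d[0])), m-s["tcp_pos"])
print(np.degrees(np.arctan2(s["tcp_rot"][1][1],s["tcp_rot"][0][1]))-90)
E
```

```text
[552.  280.9  19. ]
[559.9 316.1  19. ]
[682.9 250.1  19. ]
[690.8 285.8  19. ]
[621.95733752 283.10209944  19.        ] 135.56520709200916 -13.140972382055965 [   8.37311741   -5.77446248 -153.88858788]
-12.606065120638178
```

Request:
{"fn": "carry_out", "kwargs": {"motion": [[[0.3,-0.2,0,0,0,-0.08,85],[0.3,-0.2,-1.4,0,0,-0.08,85],[0.3,-0.2,-2.8,0,0,-0.08,85],[0.3,-0.2,-4.2,0,0,-0.08,85],[0.3,-0.2,-5.2,0,0,-0.08,85],[0.3,-0.2,-5.9,0,0,-0.08,85],[0.3,-0.2,-5.9,0,0,-0.08,85],[0.3,-0.2,-5.9,0,0,-0.08,85]]], "squeeze": 35}}

```text
time_s: 2.03
tcp_pos: [622.2, 284.8, 27.0]
tcp_rot: [[-0.974, 0.225, -0.0], [0.225, 0.974, 0.0], [0.0, 0.0, -1.0]]
force: [0.9, 0.3, 0.8]
gripper_width: 85.1
grip_force: 0.0
```

Request:
{"fn": "carry_out", "kwargs": {"motion": [[[0,0,0,0,0,0,30],[0,0,0,0,0,0,30],[0,0,0,0,0,0,30],[0,0,0,0,0,0,30],[0,0,0,0,0,0,30],[0,0,0,0,0,0,30],[0,0,0,0,0,0,30],[0,0,0,0,0,0,30]]], "squeeze": 35}}

```text
time_s: 2.7
tcp_pos: [622.9, 284.3, 28.2]
tcp_rot: [[-0.974, 0.226, 0.002], [0.226, 0.974, 0.001], [-0.002, 0.001, -1.0]]
force: [-0.3, -1.3, 5.8]
gripper_width: 37.0
grip_force: 34.7
```

Request:
{"fn": "carry_out", "kwargs": {"motion": [[[0,0,0.6,0,0,0,30],[0,0,1.8,0,0,0,30],[0,0,3.2,0,0,0,30],[0,0,4.6,0,0,0,30],[0,0,6,0,0,0,30],[0,-1,6.8,0,0,-1,30],[-0.2,-2.4,7,0,0,-2,30],[-0.4,-3.8,7,0,0,-3,30],[-0.6,-5,7,0,0,-4,30],[-0.7,-6,7,0,0,-5,30]]]}}

```text
time_s: 3.53
tcp_pos: [603.3, 130.3, 202.4]
tcp_rot: [[-0.725, 0.688, -0.001], [0.688, 0.725, -0.002], [-0.001, -0.002, -1.0]]
force: [-0.2, 0.1, -4.0]
gripper_width: 36.8
grip_force: 36.6
```

Request:
{"fn": "carry_out", "kwargs": {"motion": [[[-0.1,-0.8,0,0,0,-1.1,30],[-0.2,-1.6,0,0,0,-2.2,30],[-0.3,-2.4,0,0,0,-3.3,30],[-0.4,-3.2,0,0,0,-4.4,30],[-0.5,-3.9,0,0,0,-5.5,30],[-0.6,-4.5,0,0,0,-6.6,30],[-0.7,-5,0,0,0,-7.6,30],[-0.7,-5.1,0,0,0,-8.55,30],[-0.7,-5.1,0,0,0,-8.55,30],[-0.7,-5.1,0,0,0,-8.55,30]]]}}

```text
time_s: 4.37
tcp_pos: [586.9, 7.1, 202.0]
tcp_rot: [[0.073, 0.997, -0.0], [0.997, -0.073, 0.001], [0.001, -0.0, -1.0]]
force: [-0.6, 0.5, -4.2]
gripper_width: 36.7
grip_force: 36.6
```

```bash
python3 - <<'E'
from snap import *
s,f=snap("wrist","w2");print(s["tcp_pos"],s["force"],np.degrees(np.arctan2(s["tcp_rot"][1][1],s["tcp_rot"][0][1])),np.abs(s["joint_vel"]).max(),s["joint_pos"])
E
```

```text
[586.88422384   7.11863828 202.0354885 ] [-0.64321701  0.51664755 -4.2270049 ] -4.209299382815624 0.02469699941503464 [-0.12957996  0.69834203  0.06777969  1.74122396 -0.0684019   0.70431554
 -0.09893998]
```

View pics/w2.png

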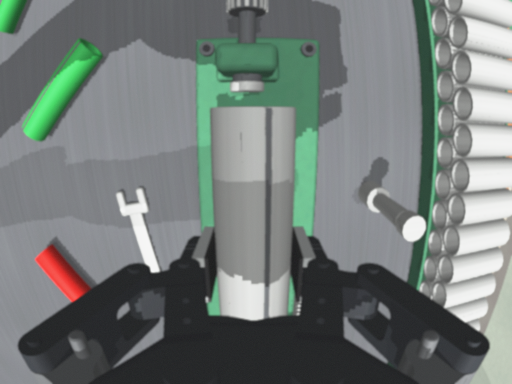

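The wrist view shows the base's end corners at about (197,40) and (319,40). The bracket and anvil are at (247,60–90). The held sleeve has its far end at row 107, columns 211–295.

```bash
python3 - <<'E'
from h import *
s,f=load('w2');im=f["image"];hsv=cv2.cvtColor(im,cv2.COLOR_RGB2HSV)
g=((hsv[...,0]>60)&(hsv[...,0]<85)&(hsv[...,1]>75))
L=[];R=[]
for r in range(46,210,6):
    c=np.where(g[r,180:340])[0]+180
    if len(c)>4: L.append(onz(f,(c.min()-.5,r),16,s));R.append(onz(f,(c.max()+.5,r),16,s))
L=np.array(L);R=np.array(R)
for n,A in(("L",L),("R",R)):
    p=np.polyfit(A[:,1],A[:,0],1);res=A[:,0]-np.polyval(p,A[:,1]);k=abs(res)<3*np.median(abs(res))+.3
    p=np.polyfit(A[k,1],A[k,0],1);print(n,p,np.degrees(np.arctan(p[0])),k.sum(),res.round(1).tolist())
T=[]
for c in list(range(200,216,3))+list(range(284,317,3)):
    r=np.where(g[25:120,c])[0]
    if len(r): T.append(onz(f,(c,r.min()+24.5),16,s))
T=np.array(T);print("end",T.round(1).tolist())
# sleeve in tool z offset: far end width -> axis height
for uv in[(211,108),(295,108),(216,225),(293,225)]:
    o,d=ray(f,uv,s);print(uv,o.round(1),(d/np.linalg.norm(d)).round(3))
for z in (185,190,195,200):
    a=onz(f,(211,108),z,s);b=onz(f,(295,108),z,s);e=onz(f,(215.5,220),z,s);h=onz(f,(292.5,220),z,s)
    print(z,a.round(1),b.round(1),np.linalg.norm(b-a),((e+h)/2).round(1),np.linalg.norm(h-e))
E
```

```text
L [7.76211697e-02 5.26651031e+02] 4.438465713178746 28 [0.1, 0.2, 0.2, 0.3, -0.8, 0.3, -0.7, 0.3, 0.3, 0.2, 0.2, 0.1, -0.0, -0.1, -0.3, -0.4, -0.6, 0.3, 0.1, -0.1, -0.3, 0.5, 0.3, -0.0, -0.3, 0.5, 0.1, -0.2]
R [7.56854484e-02 6.53940091e+02] 4.328204947933312 28 [0.1, 0.0, -0.0, -0.0, -0.0, -0.0, 0.0, 0.1, 0.2, 0.3, 0.4, -0.6, -0.4, -0.2, -0.0, 0.2, 0.4, -0.4, -0.2, 0.1, 0.4, -0.4, -0.0, 0.4, -0.4, 0.0, 0.5, -0.2]
end [[542.2, 153.3, 16.0], [545.5, 154.0, 16.0], [548.6, 153.6, 16.0], [551.7, 153.2, 16.0], [554.8, 152.8, 16.0], [558.0, 152.4, 16.0], [628.9, 148.0, 16.0], [631.9, 146.8, 16.0], [635.0, 146.7, 16.0], [638.1, 146.6, 16.0], [641.3, 146.5, 16.0], [644.4, 146.4, 16.0], [647.6, 146.4, 16.0], [650.7, 146.3, 16.0], [653.8, 145.2, 16.0], [657.0, 145.1, 16.0], [660.2, 145.1, 16.0]]
(211, 108) [592.   73.5 325.3] [-0.14   0.017 -0.99 ]
(295, 108) [592.   73.5 325.3] [ 0.137 -0.003 -0.991]
(216, 225) [592.   73.5 325.3] [-0.153 -0.366 -0.918]
(293, 225) [592.   73.5 325.3] [ 0.104 -0.385 -0.917]
185 [572.1  75.9 185. ] [611.4  73.  185. ] 39.40222662142764 [588.2  18.9 185. ] 39.17252017261249
190 [572.8  75.9 190. ] [610.7  73.1 190. ] 37.99849152711099 [588.3  20.8 190. ] 37.776968549922756
195 [573.5  75.8 195. ] [610.   73.1 195. ] 36.594756432794455 [588.5  22.7 195. ] 36.381416927233026
200 [574.2  75.7 200. ] [609.3  73.1 200. ] 35.19102133847781 [588.6  24.7 200. ] 34.98586530454341
```

Request:
{"fn": "carry_out", "kwargs": {"motion": [[[0.11,-0.06,-1,0,0,0,30],[0.11,-0.06,-2.2,0,0,0,30],[0.11,-0.06,-3.2,0,0,0,30],[0.11,-0.06,-4,0,0,0,30],[0.11,-0.06,-4.4,0,0,0,30],[0.11,-0.06,-4.4,0,0,0,30],[0.11,-0.06,-4.4,0,0,0,30]]]}}

```text
time_s: 5.0
tcp_pos: [590.2, 5.7, 91.9]
tcp_rot: [[0.075, 0.997, 0.0], [0.997, -0.075, 0.001], [0.001, 0.0, -1.0]]
force: [-0.4, -1.1, -3.3]
gripper_width: 36.6
grip_force: 36.5
```

```bash
python3 - <<'E'
from snap import *
s,f=snap("wrist","w3");a,b=snap("side","s3");print(s["tcp_pos"],s["force"])
A=cv2.resize(f["image"][:,120:390],None,fx=1.5,fy=1.5);im=b["image"][150:320,230:370];B=cv2.resize(im,None,fx=2.8,fy=2.8,interpolation=2)
h=max(A.shape[0],B.shape[0]);C=np.zeros((h,A.shape[1]+B.shape[1],3),np.uint8);C[:A.shape[0],:A.shape[1]]=A;C[:B.shape[0],A.shape[1]:]=B
print(C.shape);cv2.imwrite('pics/c3.png',C[...,::-1])
E
```

```text
[590.23136641   5.66562044  91.87527004] [-0.37106609 -1.10561067 -3.33784165]
(576, 797, 3)
```

View pics/c3.png

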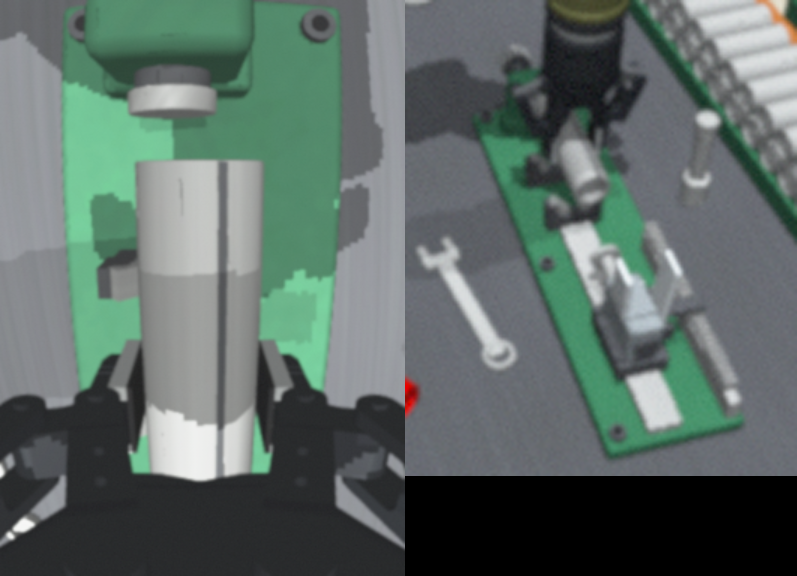

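The wrist view shows the anvil at (172,100) and the left rest arm at (117,278). They sit left of the sleeve's centre at column 200, so the base isn't symmetric about the clamping axis. I'll measure the axis from the anvil and rests instead.

```bash
python3 - <<'E'
from h import *
C=lambda u,v:(u/1.5+120,v/1.5)
s,f=load('w3')
print("w3 anvil");
for z in(60,64,68):
    a=onz(f,C(128,100),z,s);b=onz(f,C(216,96),z,s);print(z,a.round(1),b.round(1),np.linalg.norm(a-b))
for z in(55,62,68,74):
    print("rest arm",z,[onz(f,C(*p),z,s).round(1).tolist() for p in((98,265),(98,298),(137,262),(137,296))])
for z in(78,82,86):
    a=onz(f,C(136,165),z,s);b=onz(f,C(264,165),z,s);print("sleeve",z,((a+b)/2).round(1),np.linalg.norm(a-b))
t,g=load('top');D=lambda u,v:(u/3.7+175-.36,v/3.7+130-.36)
for n,p in dict(restR_top=(369,118),restR_bot=(361,188),restL_top=(444,124),restL_bot=(437,194),anv_t=(288,122),anv_b=(288,155)).items(): print(n,onz(g,D(*p),66,t).round(1))
E
```

```text
w3 anvil
60 [572.3  96.9  60. ] [602.6  95.5  60. ] 30.28530385107728
64 [572.9  96.3  64. ] [602.4  94.9  64. ] 29.50467426360926
68 [573.5  95.6  68. ] [602.2  94.3  68. ] 28.724044676141016
rest arm 55 [[554.4, 38.3, 55.0], [552.7, 25.5, 55.0], [569.4, 38.3, 55.0], [567.9, 25.2, 55.0]]
rest arm 62 [[556.2, 39.8, 62.0], [554.5, 27.5, 62.0], [570.5, 39.8, 62.0], [569.1, 27.2, 62.0]]
rest arm 68 [[557.8, 41.1, 68.0], [556.1, 29.3, 68.0], [571.5, 41.0, 68.0], [570.1, 29.0, 68.0]]
rest arm 74 [[559.3, 42.3, 74.0], [557.7, 31.0, 74.0], [572.5, 42.3, 74.0], [571.2, 30.8, 74.0]]
sleeve 78 [595.3  72.1  78. ] 39.15696081564979
sleeve 82 [595.3  72.1  82. ] 38.01522524323957
sleeve 86 [595.3  72.1  86. ] 36.87348967082936
restR_top [604.2  28.4  66. ]
restR_bot [545.3  33.8  66. ]
restL_top [600.6 -33.6  66. ]
restL_bot [541.8 -28.6  66. ]
anv_t [599.2  95.2  66. ]
anv_b [571.4  94.4  66. ]
```

Request:
{"fn": "carry_out", "kwargs": {"motion": [[[0,0,0.5,0,0,0,30],[-0.2,-0.15,0.6,0,0,0,30],[-0.4,-0.33,0.6,0,0,0,30],[-0.4,-0.33,0.6,0,0,0,30],[-0.4,-0.33,0.6,0,0,0,30]]]}}

```text
time_s: 5.52
tcp_pos: [579.3, -4.1, 107.0]
tcp_rot: [[0.078, 0.997, -0.0], [0.997, -0.078, -0.0], [-0.001, -0.0, -1.0]]
force: [0.3, 0.2, -4.0]
gripper_width: 36.8
grip_force: 36.7
```

```bash
python3 - <<'E'
from snap import *
s,f=snap("wrist","w4");print(s["tcp_pos"],s["force"])
cv2.imwrite('pics/c4.png',cv2.resize(f["image"][20:300,130:380],None,fx=2.1,fy=2.1,interpolation=2)[...,::-1])
E
```

```text
[579.28474165  -4.09233887 107.03033106] [ 0.27961558  0.16479874 -4.02686949]
```

View pics/c4.png

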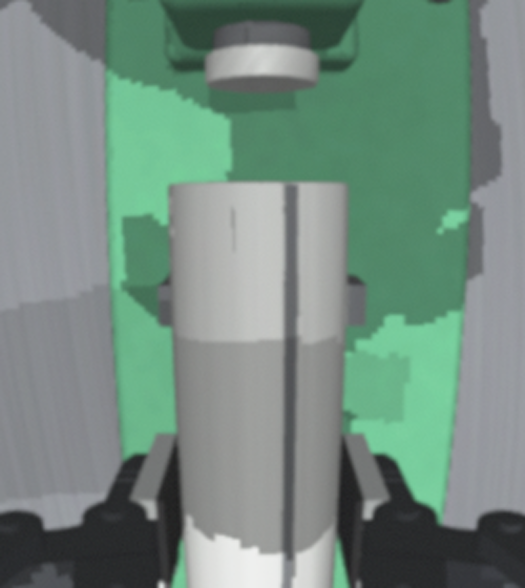

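Now the rest arms (158 and 366) and anvil (205–319) are symmetric about column 262, against 258.5 for the sleeve.

```bash
python3 - <<'E'
from h import *
s,f=load('w4');C=lambda u,v:(u/2.1+130,v/2.1+20)
for z in(50,55,60,65,70):
    r=[onz(f,C(*p),z,s) for p in((158,284),(158,325),(366,280),(366,323))]
    print(z,np.mean(r,0).round(1),np.linalg.norm(r[0]-r[2]),np.linalg.norm(r[0]-r[1]))
a=onz(f,C(205,75),64,s);b=onz(f,C(319,72),64,s);print("anv",a,b,np.linalg.norm(a-b),onz(f,C(262,90),55,s))
a=onz(f,C(169,188),97,s);b=onz(f,C(348,188),97,s);print("slv",(a+b)/2,np.linalg.norm(a-b))
E
```

```text
50 [582.8  28.8  50. ] 61.16771121199924 12.383362670214407
55 [582.9  29.7  55. ] 59.47106390873832 12.039877546062861
60 [582.9  30.6  60. ] 57.77441660547751 11.696392421911327
65 [583.   31.6  65. ] 56.0777693022167 11.352907297759762
70 [583.   32.5  70. ] 54.381121998955884 11.009422173608197
anv [572.78702463  93.83915032  64.        ] [602.66069602  92.38510994  64.        ] 29.909036695011224 [587.49505063  89.80112539  55.        ]
slv [584.46435273  62.52399159  97.        ] 37.98852020874798
```

Request:
{"fn": "carry_out", "kwargs": {"motion": [[[0.04,0,-0.4,0,0,0,30],[0.04,0,-0.8,0,0,0,30],[0.04,0,-1.0,0,0,0,30],[0.04,0,-1.12,0,0,0,30],[0.04,0,-1.12,0,0,0,30],[0.04,0,-1.12,0,0,0,30]]]}}

```text
time_s: 6.07
tcp_pos: [580.7, -3.1, 78.1]
tcp_rot: [[0.076, 0.997, -0.001], [0.997, -0.076, -0.0], [-0.0, -0.001, -1.0]]
force: [-0.4, -0.4, -3.3]
gripper_width: 36.4
grip_force: 36.6
```

Request:
{"fn": "carry_out", "kwargs": {"motion": [[[0,0,-0.06,0,0,0,30],[0,0,-0.1,0,0,0,30],[0,0,-0.12,0,0,0,30],[0,0,-0.12,0,0,0,30]]]}}

```text
time_s: 6.4
tcp_pos: [581.0, -3.2, 75.7]
tcp_rot: [[0.076, 0.997, 0.0], [0.997, -0.076, 0.0], [0.0, 0.0, -1.0]]
force: [-0.2, 0.1, -3.8]
gripper_width: 36.1
grip_force: 36.6
```

Request:
{"fn": "carry_out", "kwargs": {"motion": [[[0,0,-0.03,0,0,0,30],[0,0,-0.06,0,0,0,30],[0,0,-0.06,0,0,0,30]]]}}

```text
time_s: 6.65
tcp_pos: [580.9, -3.2, 74.1]
tcp_rot: [[0.076, 0.997, -0.0], [0.997, -0.076, 0.0], [0.0, -0.0, -1.0]]
force: [-0.1, -0.2, -3.8]
gripper_width: 36.5
grip_force: 36.6
```

Request:
{"fn": "carry_out", "kwargs": {"motion": [[[0,0,-0.02,0,0,0,30],[0,0,-0.04,0,0,0,30],[0,0,-0.04,0,0,0,30]]]}}

```text
time_s: 6.9
tcp_pos: [580.4, -3.1, 73.3]
tcp_rot: [[0.076, 0.997, -0.001], [0.997, -0.076, 0.0], [0.0, -0.001, -1.0]]
force: [-2.1, 0.1, -0.1]
gripper_width: 36.7
grip_force: 37.1
```

Contact made and the rests have taken the weight. Releasing.

Request:
{"fn": "carry_out", "kwargs": {"motion": [[[0,0,0,0,0,0,38],[0,0,0,0,0,0,40],[0,0,0,0,0,0,45],[0,0,0,0,0,0,55],[0,0,0,0,0,0,65],[0,0,0,0,0,0,75],[0,0,0,0,0,0,80],[0,0,0,0,0,0,80]]]}}

```text
time_s: 7.57
tcp_pos: [581.1, -3.2, 73.2]
tcp_rot: [[0.076, 0.997, 0.0], [0.997, -0.076, -0.0], [0.0, 0.0, -1.0]]
force: [1.0, -0.8, -0.0]
gripper_width: 79.8
grip_force: 0.0
```

Request:
{"fn": "carry_out", "kwargs": {"motion": [[[0,0,0.6,0,0,0,80],[0,0,1.6,0,0,0,80],[0,0,3,0,0,0,80],[0,0,4.4,0,0,0,80],[0,-0.6,5.2,0,0,0,80],[0,-1.6,5.6,0,0,0,80],[-0.1,-2.6,5.6,0,0,0,80],[-0.1,-2.6,5.6,0,0,0,80],[-0.1,-2.6,5.6,0,0,0,80]]]}}

```text
time_s: 8.32
tcp_pos: [578.0, -70.5, 213.4]
tcp_rot: [[0.08, 0.997, 0.0], [0.997, -0.08, -0.001], [-0.001, 0.0, -1.0]]
force: [-0.5, 0.9, -0.6]
gripper_width: 80.1
grip_force: 0.0
```

```bash
python3 - <<'E'
from snap import *
s,f=snap("wrist","w5");t,g=snap("side","s5");print(s["tcp_pos"],s["force"])
A=cv2.resize(f["image"][:,130:380],None,fx=1.55,fy=1.55,interpolation=2);B=cv2.resize(g["image"][150:320,240:360],None,fx=3.3,fy=3.3,interpolation=2)
h=max(A.shape[0],B.shape[0]);C=np.zeros((h,A.shape[1]+B.shape[1],3),np.uint8);C[:A.shape[0],:A.shape[1]]=A;C[:B.shape[0],A.shape[1]:]=B
print(C.shape);cv2.imwrite('pics/c5.png',C[...,::-1])
E
```

```text
[578.00167655 -70.50035637 213.389235  ] [-0.50861884  0.88412776 -0.57766828]
(595, 784, 3)
```

View pics/c5.png

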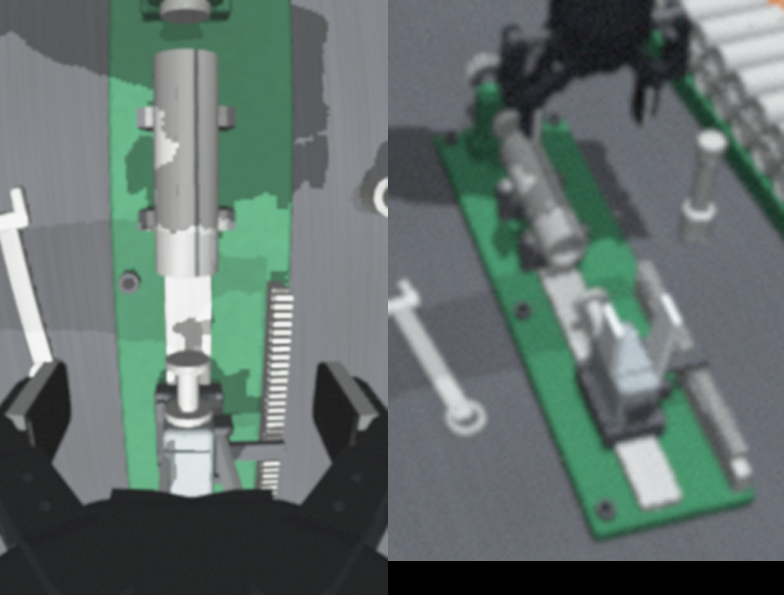

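The sleeve lies in both rests, with its ends at rows 50 and 275. The plunger disc is at (188,358), the lug/paddle is around (190–225, 450), and the rack is at columns 265–293.

```bash
python3 - <<'E'
from h import *
s,f=load('w5');C=lambda u,v:(u/1.55+130,v/1.55)
def P(u,v,z): return onz(f,C(u,v),z,s).round(1)
print("plunger",P(165,358,64),P(212,358,64))
print("rests +y",P(138,117,54),P(234,117,54)," -y",P(138,217,54),P(233,217,54))
print("sleeve ends top z83",P(186,50,83),P(187,275,64), "anvil",P(160,12,64),P(210,12,64),P(185,23,55))
print("sleeve sides z64",P(154,60,64),P(217,60,64),P(157,265,64),P(217,265,64))
print("rack start z51.5",P(280,288,51.5))
t,g=load('s5');D=lambda u,v:((u-388)/3.3+240,v/3.3+150)
for z in(126,132): print("lug top side",onz(g,D(617,312),z,t).round(1),onz(g,D(632,335),z,t).round(1),"paddle top",onz(g,D(658,258),z,t).round(1),onz(g,D(682,312),z,t).round(1))
E
```

```text
plunger [ 557.1 -120.8   64. ] [ 587.3 -123.2   64. ]
rests +y [554.  31.  54.] [611.8  26.2  54. ]  -y [548.4 -30.6  54. ] [606.7 -35.4  54. ]
sleeve ends top z83 [586.  63.  83.] [575.8 -67.4  64. ] anvil [572.9  94.1  64. ] [602.3  91.5  64. ] [587.1  88.3  55. ]
sleeve sides z64 [567.1  63.6  64. ] [603.7  60.4  64. ] [558.2 -59.7  64. ] [594.4 -62.6  64. ]
rack start z51.5 [634.8 -83.6  51.5]
lug top side [ 559.5 -185.7  126. ] [ 560.5 -209.4  126. ] paddle top [ 612.7 -146.6  126. ] [ 605.5 -201.6  126. ]
lug top side [ 556.7 -190.2  132. ] [ 557.8 -213.6  132. ] paddle top [ 609.6 -151.3  132. ] [ 602.4 -205.9  132. ]
```

Request:
{"fn": "carry_out", "kwargs": {"motion": [[[-0.1,-1.4,0,0,0,0,85],[-0.2,-2.8,0,0,0,0,85],[-0.4,-4,0,0,0,0,85],[-0.43,-5.06,-0.4,0,0,0,85],[-0.43,-5.06,-1,0,0,0,85],[-0.43,-5.06,-1.4,0,0,0,85],[-0.43,-5.06,-1.4,0,0,0,85],[-0.43,-5.06,-1.4,0,0,0,85]]]}}

```text
time_s: 9.08
tcp_pos: [567.8, -191.9, 177.4]
tcp_rot: [[0.073, 0.997, -0.001], [0.997, -0.073, 0.002], [0.002, -0.002, -1.0]]
force: [1.0, 0.0, 0.3]
gripper_width: 84.9
grip_force: 0.0
```

```bash
python3 - <<'E'
from snap import *
s,f=snap("wrist","w6");print(s["tcp_pos"],s["force"])
cv2.imwrite('pics/c6.png',cv2.resize(f["image"][120:384,110:400],None,fx=2.2,fy=2.2,interpolation=2)[...,::-1])
E
```

```text
[ 567.83551038 -191.90588294  177.36406699] [1.03365449 0.02356205 0.25510474]
```

View pics/c6.png

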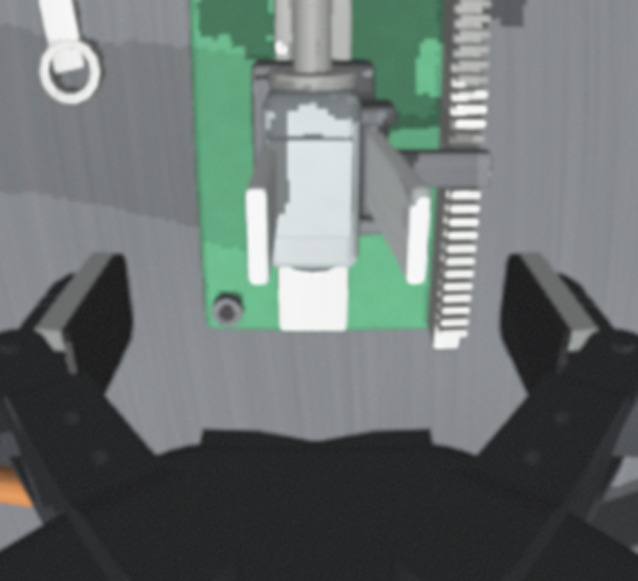

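The view shows the lug's top face (columns 246–270, rows 188–283) and the paddle's top face (405–431, same rows).

```bash
python3 - <<'E'
from h import *
s,f=load('w6');C=lambda u,v:(u/2.2+110,v/2.2+120)
P=lambda u,v,z:onz(f,C(u,v),z,s)
ex=np.array([.0765,.997]);ey=np.array([-.997,.0765])
O=np.array([574.1,-82])
for n,u,v in(("lug",246,188),("lug",247,283),("lug",270,188),("lug",268,283),("pad",431,188),("pad",428,283),("pad",410,188)):
    p=P(u,v,132);print(n,p.round(1),(p[:2]-O)@ex,(p[:2]-O)@ey)
E
```

```text
lug [ 549.7 -180.4  132. ] -99.93099002964424 16.78825758757905
lug [ 546.8 -209.2  132. ] -128.87822722348832 17.45844461800227
lug [ 556.3 -180.8  132. ] -99.88192348990914 10.210431245849875
lug [ 552.9 -209.5  132. ] -128.77112793200817 11.377066407450682
pad [ 600.3 -184.1  132. ] -99.77907881929201 -33.89663686299086
pad [ 599.  -213.2  132. ] -128.89659613552845 -34.91062083107465
pad [ 594.4 -183.6  132. ] -99.77028483834495 -28.03988132524511
```

Request:
{"fn": "carry_out", "kwargs": {"motion": [[[0,-0.16,-0.6,0,0,-0.05,85],[0,-0.16,-1.2,0,0,-0.05,85],[0,-0.16,-1.8,0,0,-0.05,85],[0,-0.16,-2.2,0,0,-0.05,85],[0,-0.16,-2.25,0,0,-0.05,85],[0,-0.16,-2.25,0,0,-0.05,85]]], "squeeze": 30}}

```text
time_s: 9.63
tcp_pos: [567.9, -197.8, 121.9]
tcp_rot: [[0.08, 0.997, -0.0], [0.997, -0.08, 0.0], [0.0, -0.0, -1.0]]
force: [1.3, -0.3, 1.3]
gripper_width: 84.9
grip_force: 0.0
```

Request:
{"fn": "carry_out", "kwargs": {"motion": [[[-0.05,0,0,0,0,0,70],[-0.05,0,0,0,0,0,60],[-0.05,0,0,0,0,0,52],[-0.05,0,0,0,0,0,46],[-0.05,0,0,0,0,0,42],[-0.05,0,0,0,0,0,39],[-0.05,0,0,0,0,0,36],[-0.05,0,0,0,0,0,33],[-0.05,0,0,0,0,0,30],[-0.05,0,0,0,0,0,30]]], "squeeze": 30}}

```text
time_s: 10.47
tcp_pos: [566.7, -199.3, 124.9]
tcp_rot: [[0.082, 0.997, 0.002], [0.997, -0.082, -0.001], [-0.001, 0.002, -1.0]]
force: [-5.0, 1.8, 16.5]
gripper_width: 37.2
grip_force: 29.9
```

Request:
{"fn": "carry_out", "kwargs": {"motion": [[[-0.02,0,0.06,0,0,0,30],[-0.04,0,0.13,0,0,0,30],[-0.04,0,0.13,0,0,0,30],[-0.04,0,0.13,0,0,0,30]]]}}

```text
time_s: 10.8
tcp_pos: [566.5, -198.9, 125.1]
tcp_rot: [[0.081, 0.997, 0.002], [0.997, -0.081, -0.001], [-0.0, 0.002, -1.0]]
force: [2.8, -0.6, -6.3]
gripper_width: 37.0
grip_force: 34.9
```

Request:
{"fn": "carry_out", "kwargs": {"motion": [[[0.02,0.06,-0.03,0,0,0,30],[0.03,0.2,-0.03,0,0,0,30],[0.05,0.4,-0.03,0,0,0,30],[0.06,0.6,-0.03,0,0,0,30],[0.08,0.8,-0.03,0,0,0,30],[0.09,0.95,-0.03,0,0,0,30],[0.1,1.0,-0.03,0,0,0,30],[0.1,1.0,-0.03,0,0,0,30]]]}}

```text
time_s: 11.47
tcp_pos: [568.6, -171.9, 125.0]
tcp_rot: [[0.08, 0.997, 0.001], [0.997, -0.08, 0.001], [0.001, 0.001, -1.0]]
force: [1.0, 0.0, 5.5]
gripper_width: 37.5
grip_force: 37.0
```

Request:
{"fn": "carry_out", "kwargs": {"motion": [[[0.01,0.15,0.02,0,0,0,30],[0.02,0.3,0.02,0,0,0,30],[0.04,0.45,0.02,0,0,0,30],[0.05,0.6,0.02,0,0,0,30],[0.06,0.7,0.02,0,0,0,30],[0.06,0.76,0.02,0,0,0,30],[0.06,0.8,0.02,0,0,0,30],[0.06,0.8,0.02,0,0,0,30]]]}}

```text
time_s: 12.13
tcp_pos: [570.0, -153.0, 125.0]
tcp_rot: [[0.081, 0.997, 0.001], [0.997, -0.081, 0.001], [0.001, 0.001, -1.0]]
force: [3.6, 0.6, 3.6]
gripper_width: 36.7
grip_force: 36.2
```

Request:
{"fn": "carry_out", "kwargs": {"motion": [[[0.005,0.05,0,0,0,0,30],[0.01,0.1,0,0,0,0,30],[0.01,0.15,0,0,0,0,30],[0.015,0.2,0,0,0,0,30],[0.02,0.25,0,0,0,0,30],[0.02,0.3,0,0,0,0,30],[0.03,0.35,0,0,0,0,30],[0.03,0.4,0,0,0,0,30],[0.03,0.45,0,0,0,0,30],[0.04,0.5,0,0,0,0,30]]]}}

```text
time_s: 12.97
tcp_pos: [570.8, -141.7, 125.0]
tcp_rot: [[0.082, 0.997, 0.001], [0.997, -0.082, -0.001], [-0.001, 0.001, -1.0]]
force: [4.4, -4.5, 1.8]
gripper_width: 36.9
grip_force: 35.7
```

Request:
{"fn": "carry_out", "kwargs": {"motion": [[[0.025,0.05,0,0,0,0,30],[0.03,0.1,0,0,0,0,30],[0.03,0.15,0,0,0,0,30],[0.035,0.2,0,0,0,0,30],[0.04,0.25,0,0,0,0,30],[0.04,0.3,0,0,0,0,30],[0.05,0.35,0,0,0,0,30],[0.05,0.4,0,0,0,0,30],[0.05,0.45,0,0,0,0,30],[0.06,0.5,0,0,0,0,30]]]}}

```text
time_s: 13.8
tcp_pos: [571.7, -130.1, 125.0]
tcp_rot: [[0.082, 0.997, -0.0], [0.997, -0.082, -0.002], [-0.002, 0.0, -1.0]]
force: [2.8, -4.5, 3.4]
gripper_width: 36.6
grip_force: 36.5
```

Request:
{"fn": "carry_out", "kwargs": {"motion": [[[0.005,0.04,0,0,0,0,30],[0.01,0.08,0,0,0,0,30],[0.01,0.12,0,0,0,0,30],[0.015,0.16,0,0,0,0,30],[0.02,0.2,0,0,0,0,30],[0.02,0.24,0,0,0,0,30],[0.02,0.28,0,0,0,0,30],[0.025,0.32,0,0,0,0,30]]]}}

```text
time_s: 14.47
tcp_pos: [572.2, -122.2, 125.0]
tcp_rot: [[0.083, 0.997, -0.0], [0.997, -0.083, -0.002], [-0.002, 0.0, -1.0]]
force: [4.4, -4.3, 2.8]
gripper_width: 37.3
grip_force: 36.5
```

Still sliding freely. I'll take smaller steps as the anvil gets close.

Request:
{"fn": "carry_out", "kwargs": {"motion": [[[0.01,0.03,0,0,0,0,30],[0.015,0.06,0,0,0,0,30],[0.02,0.09,0,0,0,0,30],[0.02,0.12,0,0,0,0,30],[0.025,0.15,0,0,0,0,30],[0.025,0.18,0,0,0,0,30]]]}}

```text
time_s: 14.97
tcp_pos: [572.7, -116.7, 125.0]
tcp_rot: [[0.082, 0.997, -0.001], [0.997, -0.082, -0.001], [-0.001, -0.001, -1.0]]
force: [2.8, -4.6, 4.6]
gripper_width: 37.1
grip_force: 37.3
```

Request:
{"fn": "carry_out", "kwargs": {"motion": [[[0.005,0.03,0,0,0,0,30],[0.005,0.06,0,0,0,0,30],[0.01,0.09,0,0,0,0,30],[0.01,0.12,0,0,0,0,30]]]}}

```text
time_s: 15.3
tcp_pos: [572.8, -115.5, 125.0]
tcp_rot: [[0.083, 0.997, -0.001], [0.997, -0.083, -0.003], [-0.003, -0.0, -1.0]]
force: [2.0, -8.1, 4.7]
gripper_width: 37.1
grip_force: 37.1
```

Request:
{"fn": "carry_out", "kwargs": {"motion": [[[0.005,0.03,0,0,0,0,30],[0.005,0.06,0,0,0,0,30],[0.01,0.09,0,0,0,0,30],[0.01,0.12,0,0,0,0,30]]]}}

```text
time_s: 15.63
tcp_pos: [572.9, -113.9, 125.0]
tcp_rot: [[0.084, 0.996, -0.001], [0.996, -0.084, -0.005], [-0.005, -0.0, -1.0]]
force: [1.9, -10.1, 3.5]
gripper_width: 37.1
grip_force: 37.0
```

Anvil contact at about y = -116, and the plunger is now compressing. I'll continue slowly and let it settle before reading.

Request:
{"fn": "carry_out", "kwargs": {"motion": [[[0.005,0.03,0,0,0,0,30],[0.005,0.06,0,0,0,0,30],[0.01,0.09,0,0,0,0,30],[0.01,0.12,0,0,0,0,30],[0.01,0.12,0,0,0,0,30],[0.01,0.12,0,0,0,0,30],[0.01,0.12,0,0,0,0,30]]]}}

```text
time_s: 16.22
tcp_pos: [573.0, -112.1, 125.0]
tcp_rot: [[0.084, 0.996, -0.001], [0.996, -0.084, -0.006], [-0.006, -0.0, -1.0]]
force: [1.9, -11.2, 4.0]
gripper_width: 37.3
grip_force: 37.0
```

Request:
{"fn": "carry_out", "kwargs": {"motion": [[[0.005,0.03,0,0,0,0,30],[0.005,0.06,0,0,0,0,30],[0.01,0.08,0,0,0,0,30],[0.01,0.08,0,0,0,0,30],[0.01,0.08,0,0,0,0,30],[0.01,0.08,0,0,0,0,30]]]}}

```text
time_s: 16.72
tcp_pos: [573.1, -111.0, 125.0]
tcp_rot: [[0.085, 0.996, -0.001], [0.996, -0.085, -0.007], [-0.007, -0.0, -1.0]]
force: [1.5, -13.1, 4.3]
gripper_width: 37.0
grip_force: 37.1
```

Request:
{"fn": "carry_out", "kwargs": {"motion": [[[0.005,0.03,0,0,0,0,30],[0.005,0.06,0,0,0,0,30],[0.01,0.09,0,0,0,0,30],[0.01,0.12,0,0,0,0,30],[0.01,0.14,0,0,0,0,30],[0.01,0.14,0,0,0,0,30],[0.01,0.14,0,0,0,0,30],[0.01,0.14,0,0,0,0,30]]]}}

```text
time_s: 17.38
tcp_pos: [573.2, -109.1, 125.0]
tcp_rot: [[0.086, 0.996, -0.001], [0.996, -0.086, -0.009], [-0.009, -0.0, -1.0]]
force: [1.5, -15.5, 3.6]
gripper_width: 37.1
grip_force: 36.9
```

Request:
{"fn": "carry_out", "kwargs": {"motion": [[[0,0.03,0,0,0,0,30],[0.005,0.05,0,0,0,0,30],[0.005,0.07,0,0,0,0,30],[0.005,0.07,0,0,0,0,30],[0.005,0.07,0,0,0,0,30],[0.005,0.07,0,0,0,0,30],[0.005,0.07,0,0,0,0,30]]]}}

```text
time_s: 17.97
tcp_pos: [573.3, -108.2, 125.0]
tcp_rot: [[0.086, 0.996, -0.001], [0.996, -0.086, -0.01], [-0.01, -0.0, -1.0]]
force: [2.5, -17.9, 4.1]
gripper_width: 36.9
grip_force: 36.7
```

Request:
{"fn": "carry_out", "kwargs": {"motion": [[[0,0,0,0,0,0,60],[0,0,0,0,0,0,80],[0,0,0,0,0,0,85],[0,0,0,0,0,0,85],[0,0,0,0,0,0,85],[0,0,0,0,0,0,85],[0,0,0,0,0,0,85],[0,0,0,0,0,0,85]]]}}

```text
time_s: 18.63
tcp_pos: [573.9, -99.5, 124.7]
tcp_rot: [[0.081, 0.997, -0.001], [0.997, -0.081, 0.001], [0.0, -0.001, -1.0]]
force: [0.3, -1.0, 0.0]
gripper_width: 84.7
grip_force: 0.0
```

Request:
{"fn": "carry_out", "kwargs": {"motion": [[[0,0,0.3,0,0,0,85],[0,0,1,0,0,0,85],[0,0,2,0,0,0,85],[0,0,2.8,0,0,0,85],[0,-1,3.6,0,0,0,85],[0,-1.6,4,0,0,0,85],[0,-1.6,4,0,0,0,85],[0,-1.6,4,0,0,0,85]]]}}

```text
time_s: 19.3
tcp_pos: [574.5, -140.9, 225.8]
tcp_rot: [[0.084, 0.996, 0.001], [0.996, -0.084, -0.0], [-0.0, 0.002, -1.0]]
force: [0.6, 1.0, -0.5]
gripper_width: 84.8
grip_force: 0.0
```

```bash
python3 - <<'E'
from snap import *
s,f=snap("wrist","w7");t,g=snap("side","s7");print(s["tcp_pos"],s["force"])
A=cv2.resize(f["image"][:,130:380],None,fx=1.55,fy=1.55,interpolation=2);B=cv2.resize(g["image"][150:320,240:360],None,fx=3.3,fy=3.3,interpolation=2)
h=max(A.shape[0],B.shape[0]);C=np.zeros((h,A.shape[1]+B.shape[1],3),np.uint8);C[:A.shape[0],:A.shape[1]]=A;C[:B.shape[0],A.shape[1]:]=B
cv2.imwrite('pics/c7.png',C[...,::-1])
E
```

```text
[ 574.54800799 -140.87510277  225.83159835] [ 0.56094002  1.02671202 -0.48618296]
```

View pics/c7.png

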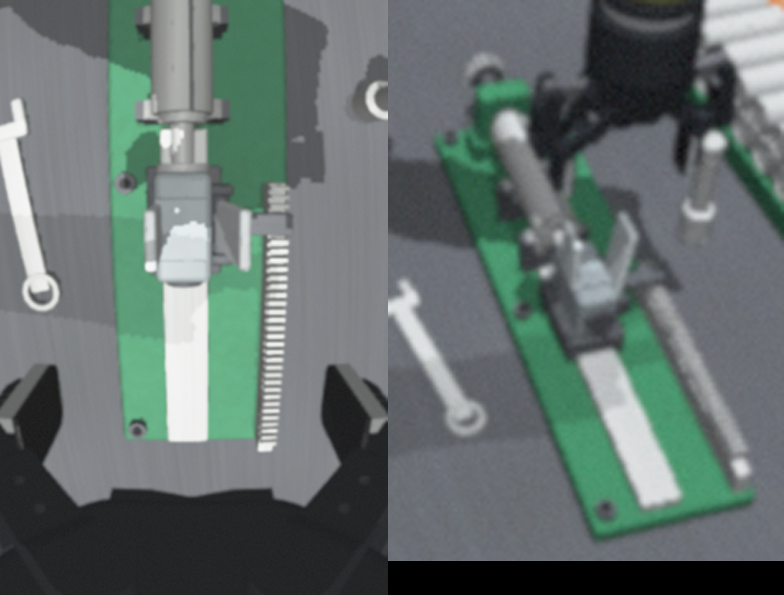

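The sleeve is seated between anvil and plunger. The lug is at columns 145–157 and the paddle at 240–252, in rows 210–272. I'll check from these that the lever is at rest and where the tailstock stopped.

```bash
python3 - <<'E'
from h import *
s,f=load('w7');C=lambda u,v:(u/1.55+130,v/1.55)
ex=np.array([.0765,.997]);ey=np.array([-.997,.0765]);O=np.array([574.1,-82])
for n,u,v in(("lug",145,210),("lug",145,272),("pad",252,210),("pad",251,270)):
    p=onz(f,C(u,v),132,s);print(n,p.round(1),(p[:2]-O)@ex,(p[:2]-O)@ey)
# refined lug/paddle outer columns in raw image: bright top faces
im=f["image"].astype(int).sum(2)
for r in (145,150,155,160,165,170): print(r,im[r,218:236].tolist(),im[r,280:298].tolist())
E
```

```text
lug [557.1 -91.6 132. ] -10.895821852617829 16.259171222355633
lug [ 554.  -121.5  132. ] -40.9545481896429 17.064942882908493
pad [607.4 -95.8 132. ] -11.174194475311136 -34.285050608935414
pad [ 605.2 -124.8  132. ] -40.324772783082466 -34.3208477491363
145 [368, 363, 365, 370, 424, 534, 612, 650, 660, 659, 632, 550, 426, 340, 322, 350, 412, 456] [356, 353, 355, 380, 459, 560, 640, 661, 663, 648, 604, 529, 465, 440, 440, 435, 435, 434]
150 [371, 366, 364, 365, 420, 526, 603, 652, 666, 667, 648, 570, 448, 351, 315, 327, 371, 426] [349, 345, 352, 383, 460, 565, 634, 657, 657, 640, 593, 510, 449, 434, 427, 434, 430, 429]
155 [366, 367, 368, 369, 420, 508, 584, 610, 600, 578, 547, 493, 413, 343, 311, 323, 348, 369] [351, 350, 357, 385, 454, 536, 619, 660, 663, 648, 596, 506, 439, 420, 421, 422, 415, 397]
160 [367, 373, 371, 373, 389, 434, 495, 529, 544, 537, 516, 475, 410, 340, 311, 346, 465, 604] [347, 351, 351, 386, 472, 571, 639, 656, 653, 638, 582, 504, 435, 414, 419, 419, 419, 409]
165 [370, 372, 371, 366, 367, 407, 477, 523, 542, 539, 526, 488, 423, 355, 358, 484, 619, 665] [386, 361, 355, 386, 478, 584, 647, 660, 655, 640, 588, 503, 411, 374, 375, 376, 376, 371]
170 [376, 369, 368, 363, 387, 535, 705, 740, 740, 740, 734, 716, 647, 501, 516, 601, 650, 664] [378, 392, 383, 401, 485, 589, 652, 662, 658, 642, 594, 513, 419, 377, 374, 374, 375, 373]
```

The lever is back at rest: about 51 mm over lug and paddle, against 37 mm squeezed. The tailstock dropped back about 2.5 mm, which leaves roughly 12 N. Handing in.

```bash
python3 -c "
from bench import ticket
print(ticket.job_done())"
```

```text
the job is handed in; nothing more can be done
None
```

The sleeve is clamped between anvil and plunger, with the pawl in a notch and about 12 N of plunger press, estimated from a camera-measured 2.5 mm fallback; the job was handed in at about 19 s. One doubt: the arm sprang forward 9 mm as I let go, so I can't rule out a brief press above 24 N.

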